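# Put the tin frame spacers away by length

### The job

Clear the frame repair table: put each of the four tin frame spacers away in the wooden tray made to its length - shortest spacer in the shortest tray, and so on up to the longest. Each must lie flat on its tray's floor, lengthwise in the tray and open side down as it lies now; leave the sanding block and the mallet where they are.

Things in the scene. Friction and masses are not known exactly. Their poses are not given: they have to be found in the camera images.
- spacer_a: The shortest tin frame spacer: a loose, bare-metal inverted U channel lying flat web up, open side down, with two small nail holes in the web; 36 mm long (its x), 26 mm wide (its y), 32 mm high (z up). Rigid, wall 2.5 mm, under 150 g. Origin at the centre of its underside.
- tray_a: The shortest wooden tray, fixed to the table, for the 36 mm spacer: outside 60 x 50 mm (its x and y), pale floor 4 mm thick, low dark lips 4 mm thick all round whose tops are 12 mm above the tray's underside; inside 52 x 42 mm, so 8 mm of room on each side of its spacer. Origin at the centre of its underside, z up.
- spacer_b: The second shortest tin frame spacer: a loose, bare-metal inverted U channel lying flat web up, open side down, with two small nail holes in the web; 54 mm long (its x), 26 mm wide (its y), 32 mm high (z up). Rigid, wall 2.5 mm, under 150 g. Origin at the centre of its underside.
- tray_b: The second shortest wooden tray, fixed to the table, for the 54 mm spacer: outside 78 x 50 mm (its x and y), pale floor 4 mm thick, low dark lips 4 mm thick all round whose tops are 12 mm above the tray's underside; inside 70 x 42 mm, so 8 mm of room on each side of its spacer. Origin at the centre of its underside, z up.
- spacer_c: The second longest tin frame spacer: a loose, bare-metal inverted U channel lying flat web up, open side down, with two small nail holes in the web; 72 mm long (its x), 26 mm wide (its y), 32 mm high (z up). Rigid, wall 2.5 mm, under 150 g. Origin at the centre of its underside.
- tray_c: The second longest wooden tray, fixed to the table, for the 72 mm spacer: outside 96 x 50 mm (its x and y), pale floor 4 mm thick, low dark lips 4 mm thick all round whose tops are 12 mm above the tray's underside; inside 88 x 42 mm, so 8 mm of room on each side of its spacer. Origin at the centre of its underside, z up.
- spacer_d: The longest tin frame spacer: a loose, bare-metal inverted U channel lying flat web up, open side down, with two small nail holes in the web; 90 mm long (its x), 26 mm wide (its y), 32 mm high (z up). Rigid, wall 2.5 mm, under 150 g. Origin at the centre of its underside.
- tray_d: The longest wooden tray, fixed to the table, for the 90 mm spacer: outside 114 x 50 mm (its x and y), pale floor 4 mm thick, low dark lips 4 mm thick all round whose tops are 12 mm above the tray's underside; inside 106 x 42 mm, so 8 mm of room on each side of its spacer. Origin at the centre of its underside, z up.
- sanding_block: A dull orange sanding block with a cork sole, loose, 95 x 60 x 29 mm (its x, y, z), among the trays and spacers; not to be disturbed. Origin at the centre of its underside. (Fixed at the table's ends, clear of the work: a flat white panel at the left, a closed tool box about 180 mm tall at the right.)
- mallet: A mallet, loose, lying on the table beyond the work: cast steel head 36 x 80 x 36 mm (its x, y, z) on a round hickory handle 22 mm thick that runs 150 mm out to the mallet's -x; not to be disturbed. Origin at the centre of the head's underside.

How it is judged (in metres and radians):
At the end, for the whole second after the job is handed in: Each spacer rests still in the tray of its own length: origin within 13 mm of the tray's centre seen from above, underside 1 to 8 mm above the tray's underside (the floor is at 4 mm), within 0.12 rad of flat, web up, and its length within 0.45 rad of the tray's length (horizontal distance between spacer_a and tray_a below 0.013 m and z of spacer_a in the frame of tray_a between 0.001 and 0.008 m and angle between each of spacer_a, spacer_b, spacer_c, spacer_d's own z axis and vertical below 0.12 rad and angle between the x axis of spacer_a and the x axis of tray_a, either way round below 0.45 rad and linear speed of each of spacer_a, spacer_b, spacer_c, spacer_d below 0.01 m/s and angular speed of each of spacer_a, spacer_b, spacer_c, spacer_d below 0.1 rad/s and horizontal distance between spacer_b and tray_b below 0.013 m and z of spacer_b in the frame of tray_b between 0.001 and 0.008 m and angle between the x axis of spacer_b and the x axis of tray_b, either way round below 0.45 rad and horizontal distance between spacer_c and tray_c below 0.013 m and z of spacer_c in the frame of tray_c between 0.001 and 0.008 m and angle between the x axis of spacer_c and the x axis of tray_c, either way round below 0.45 rad and horizontal distance between spacer_d and tray_d below 0.013 m and z of spacer_d in the frame of tray_d between 0.001 and 0.008 m and angle between the x axis of spacer_d and the x axis of tray_d, either way round below 0.45 rad); the robot touches nothing.
It fails at once if the sanding block is moved by more than 20 mm (distance of sanding_block from where it was at the start of the episode above 0.02 m).
It fails at once if the mallet is moved by more than 20 mm (distance of mallet from where it was at the start of the episode above 0.02 m).
It also fails if it takes over 115 s, if anything falls off the work surface, if the arm or the gripper's body presses on something with over 40 N, if the wrist force passes 120 N, or if a joint passes its speed limit or range.

### The arm

A 6-joint arm with a two-finger parallel gripper is mounted at the origin on the work surface. World frame = base frame: x ahead of the robot, y to its left, z up, the work surface at z = 0. Lengths are in mm, angles in rad, forces in N, time in s.
With the tool pointing down it reaches from about 275 to 1000 mm from the base axis. Payload 8.4 kg.
Tool frame: the origin (TCP) lies between the finger pads; the fingertips stand r.finger_overhang ahead of it and the grasp point (between the pads) is the TCP (r.finger_overhang is the distance from the TCP to the fingertips, in mm); z points along the fingers, y is the line along which they close (so a half turn about z gives the same grasp; the last joint's range is limited). The gripper opens to 85 mm and grips with 20 to 120 N. Pads are 22 mm wide; open, the fingers measure 114 mm over their backs; the gripper's body (76 mm by 85 mm) begins 54 mm behind the grasp point. The pads swing forward as they close: fully open they stand 13 mm farther back than shut.
Start: joints at [1.284, 0.353, 1.633, -0, 1.155, -0.002], TCP at [175.602, 599.827, 250.281] pointing down, gripper open.
Joint ranges: [-2.63, 2.63], [-0.92, 2.1], [0.06, 2.66], [-1.3, 4.44], [0, 2.69], [-3.02, 3.02]. Speed limits (rad/s): [2.22, 2.22, 2.79, 3.14, 3.14, 3.14].

### API

Orientations are given as [roll, pitch, yaw] about the fixed x, y, z axes, in that order (R = Rz(yaw) Ry(pitch) Rx(roll)).
In Python, from rig import r, cams, sign_off gives the robot as it stands.
- The arm moves only by the shell command python3 -m crank 'ROWS' [FORCE]. ROWS is JSON, a list of rows, each a list of 7 numbers: the shift along the tool's x, y, z in m, then the turn, a rotation vector about the tool's x, y, z in rad, then the closure, from 0 (fully open) to 1 (shut). In form: [[dx, dy, dz, ax, ay, az, gripper], ...]. A call has 1 to 5 rows; each row is the pose to reach, as a shift and turn from the pose commanded when the call began, along the tool's axes at that moment; what a row does not reach only later rows make up. A row lasts 1/10 s, in which the tool goes at most 50 mm and 8.59 degrees, less where a joint would pass 70% of its speed; a pose out of reach is approached as far as the arm can. A call with a gripper value outside its range is refused whole. The fingers move at their own pace and stop on an object; FORCE is the grip in N (left out, the last holds). Time passes only in rows, so rows that repeat a pose let the fingers close. It gives the time, the measured TCP pose, the force, the opening and the grip force at its end, in the units of the state.
- r.sense(): the state, without advancing time (a new reading comes with each control period).
- cams.grab_frame(name): name is "scene" or "top" or "wrist"; returns a dict with "image" (400x640x3 uint8, red, green, blue), "fx", "fy", "cx", "cy" (pixels), "position" and "orientation" of the camera in the world. Camera axes: x right, y down, z forward; pixel columns grow to the right and rows downward; lengths in mm; the calibration is good to about 2 mm. A picture is of the moment at which its call begins. There is no depth.
- sign_off(): hands the job in; it is judged then, once.
The state is a dict: "clock": time; "qpos": joint angles; "qvel": joint speeds; "joint_efforts": joint torques, N m; "eef_pos": TCP position; "tcp_rot": TCP orientation; "contact_force": force on the tool from outside, world axes, zero at the start; "wrist_torque": the same for the moment, N m; "opening": opening from 0.0 (shut) to 1.0 (fully open); "grasp_force": force on a finger pad.
Only numpy, scipy, OpenCV 4.12 (cv2) and the standard library are available. Lean on these libraries where they do the work, as an engineer would, in place of code of your own. Each camera call takes 0.05 s, during which the arm holds its last target. There are 200 camera calls.

## Working session

There is one attempt and no reset: what is moved stays moved. The work goes in short steps, Python scripts to look and compute and a shell command to move; the robot and the scene stay as the last step left them, time stands still between calls to the robot, and variables do not carry over. Pictures are saved under pics/ and viewed, at most 17 in all, crops included, and the job is handed in when it is done.

```bash
mkdir -p pics; ls
python3 - <<'E'
from rig import r,cams
import cv2,json
print(r.sense(), r.finger_overhang)
for n in ("top","scene"):
    f=cams.grab_frame(n); cv2.imwrite(f"pics/{n}0.png",f["image"][:,:,::-1])
    print(n,{k:v for k,v in f.items() if k!="image"})
E
```

```text
pics
{'clock': 0.0, 'qpos': array([ 1.28361303e+00,  3.53638021e-01,  1.63412687e+00,  3.21533491e-05,
        1.15519876e+00, -2.40685370e-03]), 'qvel': array([ 5.80180889e-04, -9.22330867e-04, -1.59882869e-03,  6.79513838e-05,
        1.30994955e-03,  2.94917960e-04]), 'joint_efforts': array([ 1.23670168e-03, -6.05251694e+01, -3.42090297e+01,  1.96454716e-04,
        9.06103291e-03,  1.59944352e-05]), 'eef_pos': array([175.45831996, 599.4027726 , 249.57109779]), 'tcp_rot': array([-3.14022174e+00, -3.26981606e-05,  2.85680319e+00]), 'contact_force': array([0.06335879, 0.28333821, 0.35506129]), 'wrist_torque': array([-0.01221857,  0.00841709, -0.00227426]), 'grasp_force': 0.0, 'opening': 0.9997134239422716} 19.0
top {'fx': 428.8226006332037, 'fy': 428.8226006332037, 'cx': 319.24437082570097, 'cy': 198.66747264402616, 'position': array([ 443.3500841 ,   -9.8641888 , 1119.41944792]), 'orientation': array([-3.01605893, -0.00946007, -1.55513321])}
scene {'fx': 392.08813892500206, 'fy': 392.08813892500206, 'cx': 319.0203541059261, 'cy': 202.96340683482225, 'position': array([1302.06785174,  -85.80627394,  678.66058493]), 'orientation': array([-2.31833922, -0.00734175,  1.45034548])}
```

View pics/top0.png

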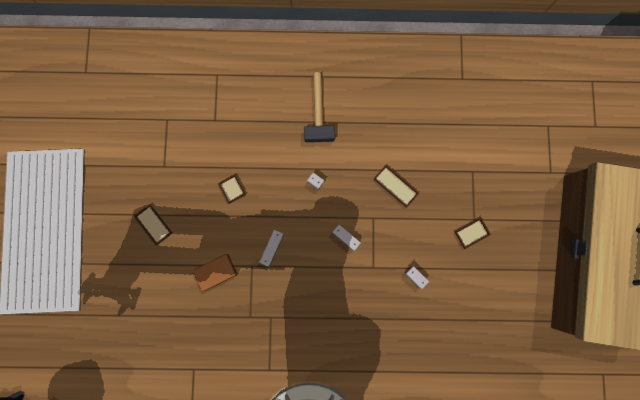

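View pics/scene0.png

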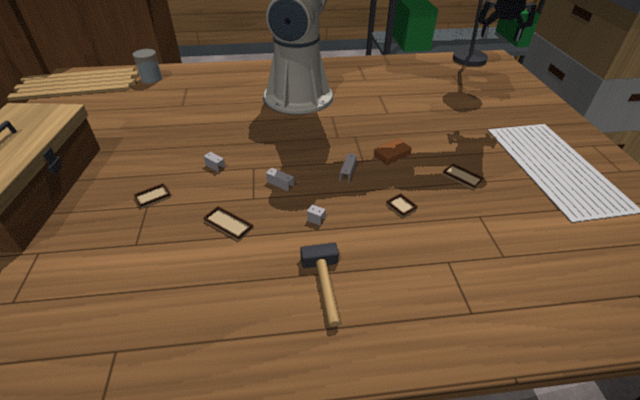

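The top view shows the four trays, at about (232,188), (472,233), (153,224) and (396,186). The spacers are at (316,180), (417,277), (346,237) and (271,248). The sanding block is at (215,272) and the mallet at (319,100). I'll enlarge these next.

Run:
```python
import cv2,numpy as np
im=cv2.imread("pics/top0.png")
P=[(316,180),(417,277),(346,237),(271,248),(232,188),(472,233),(153,224),(396,186)]
t=[]
for c,w in P:
    a=cv2.resize(im[w-25:w+25,c-25:c+25],(200,200),interpolation=cv2.INTER_CUBIC)
    a=cv2.convertScaleAbs(a,alpha=1.3); t.append(cv2.copyMakeBorder(a[:-1,:-1],0,1,0,1,cv2.BORDER_CONSTANT,value=(0,255,0)))
cv2.imwrite("pics/mos.png",np.vstack([np.hstack(t[:4]),np.hstack(t[4:])]))
```

```text
(no output)
```

View pics/mos.png

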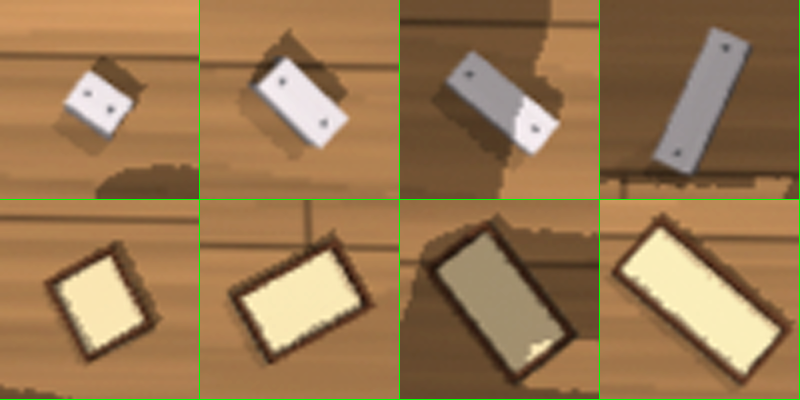

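The tiles give the web corners and nail holes of the spacers and the lip corners of the trays. I'll convert these to world poses.

```bash
cat > h.py <<'E'
import numpy as np
from scipy.spatial.transform import Rotation as Ro
def world(f,uv,z):
    uv=np.asarray(uv,float).reshape(-1,2)
    d=np.c_[(uv[:,0]-f["cx"])/f["fx"],(uv[:,1]-f["cy"])/f["fy"],np.ones(len(uv))]@Ro.from_euler("xyz",f["orientation"]).as_matrix().T
    p=np.array(f["position"]); return p+d*((z-p[2])/d[:,2])[:,None]
def go(s,x,y,z,axis):
    """shift (m) in tool axes and az (rad) to target with tool x along axis (mod pi)"""
    R=Ro.from_euler("xyz",s["tcp_rot"]); yaw=s["tcp_rot"][2]
    nom=np.arctan2(y,x)+np.pi/2; yt=axis+np.pi*np.round((nom-axis)/np.pi)
    d=R.inv().apply(np.array([x,y,z])-s["eef_pos"])/1000
    w=(R.inv()*Ro.from_euler("xyz",[np.pi,0,yt])).as_rotvec()
    return np.round(d,4),np.round(w,4)
E
python3 - <<'E'
import numpy as np
from h import *
from rig import r
f=dict(fx=428.8226,fy=428.8226,cx=319.24437,cy=198.66747,position=[443.35,-9.864,1119.42],orientation=[-3.01605893,-0.00946007,-1.55513321])
C=[(316,180),(417,277),(346,237),(271,248),(232,188),(472,233),(153,224),(396,186)]
Q=[[(88,71),(133,101),(110,136),(65,103)],[(82,57),(148,118),(120,149),(54,87)],[(73,52),(159,122),(133,155),(46,85)],[(113,27),(150,45),(92,175),(53,157)],
[(45,82),(118,42),(158,124),(88,162)],[(30,91),(138,35),(172,104),(69,162)],[(30,63),(90,17),(177,135),(116,183)],[(11,71),(60,14),(190,125),(140,185)]]
for n,c,q in zip(["sa","sb","sc","sd","ta","tb","tc","td"],C,Q):
    w=world(f,np.array(c)-25+np.array(q)/4,32 if n[0]=="s" else 12)[:,:2]
    e=[(w[1]-w[0]+w[2]-w[3])/2,(w[2]-w[1]+w[3]-w[0])/2]; L=[np.hypot(*v) for v in e]
    a=e[int(np.argmax(L))]; ax=np.arctan2(a[1],a[0])%np.pi; p=w.mean(0)
    print(n,p.round(1),np.round(sorted(L),1),round(ax,3))
    for z in (110,) : print("  ",*go(r.sense(),*p,z,ax))
E
```

```text
sa [627.2  -8.3] [26.3 35.4] 0.971
   [-0.6042 -0.4561  0.1402] [-9.0000e-04  1.2000e-03  1.8858e+00]
sb [ 385.6 -266.4] [26.1 55.4] 0.831
   [-0.4449 -0.7717  0.1406] [-9.0000e-04  1.3000e-03  2.0254e+00]
sc [482.1 -88.9] [26.8 70. ] 0.905
   [-0.4876 -0.5743  0.1404] [-9.0000e-04  1.3000e-03  1.9516e+00]
sd [453.1 100.1] [26.5 88.9] 2.741
   [-0.4068 -0.401   0.1401] [-1.300e-03  1.000e-04  1.161e-01]
ta [605.9 208.1] [52.6 60.4] 0.504
   [-0.523  -0.2544  0.1399] [-7.0000e-04  1.6000e-03  2.3526e+00]
tb [ 501.9 -416. ] [50.1 79.2] 2.07
   [-0.5986 -0.8827  0.1408] [-1.300e-03  5.000e-04  7.868e-01]
tc [510.9 406.8] [48.1 96.8] 0.673
   [-0.376  -0.0905  0.1397] [-8.0000e-04  1.4000e-03  2.1834e+00]
td [ 621.1 -218.5] [ 51.1 111.6] 0.857
   [-0.6575 -0.6596  0.1405] [-9.0000e-04  1.3000e-03  1.9995e+00]
```

```bash
python3 -m crank '[[-0.14,-0.14,0.03,0,0,0,0],[-0.14,-0.14,0.03,0,0,0,0],[-0.14,-0.14,0.03,0,0,0,0],[-0.14,-0.14,0.03,0,0,0,0],[-0.14,-0.14,0.03,0,0,0,0]]' 30
python3 -m crank '[[-0.14,-0.14,0.03,0,0,0,0],[-0.14,-0.14,0.03,0,0,0,0],[-0.14,-0.14,0.03,0,0,0,0],[-0.14,-0.14,0.03,0,0,0,0],[-0.14,-0.14,0.03,0,0,0,0]]'
python3 -m crank '[[-0.1268,-0.121,0.03,0,0,0.116,0],[-0.1268,-0.121,0.03,0,0,0.116,0],[-0.1268,-0.121,0.03,0,0,0.116,0],[-0.1268,-0.121,0.03,0,0,0.116,0],[-0.1268,-0.121,0.03,0,0,0.116,0]]'
python3 - <<'E'
from rig import r,cams
import cv2
from h import *
s=r.sense(); print(s["clock"],s["eef_pos"],s["tcp_rot"])
f=cams.grab_frame("wrist"); cv2.imwrite("pics/w1.png",f["image"][:,:,::-1])
print({k:v for k,v in f.items() if k!="image"})
E
```

```text
clock: 0.6
eef_pos: [271.6, 420.7, 218.9]
tcp_rot: [-3.137, -0.0, 2.854]
contact_force: [0.5, 0.1, 0.7]
opening: 1.002
grasp_force: 0.0
clock: 1.1
eef_pos: [366.9, 248.1, 189.4]
tcp_rot: [-3.139, -0.0, 2.852]
contact_force: [0.2, 0.0, 0.2]
opening: 0.999
grasp_force: 0.0
clock: 1.6
eef_pos: [454.7, 98.9, 159.8]
tcp_rot: [-3.141, 0.0, 2.738]
contact_force: [0.5, 0.0, 0.7]
opening: 0.999
grasp_force: 0.0
1.6 [454.71019825  98.93692798 159.76164361] [-3.14122853e+00  5.17884640e-05  2.73787672e+00]
{'fx': 299.2186376677533, 'fy': 299.2186376677533, 'cx': 324.29695970912593, 'cy': 198.5496649640178, 'position': array([391.94927485, 126.0143869 , 282.02379193]), 'orientation': array([2.86811823e+00, 1.84493477e-04, 1.16602136e+00])}
```

View pics/w1.png

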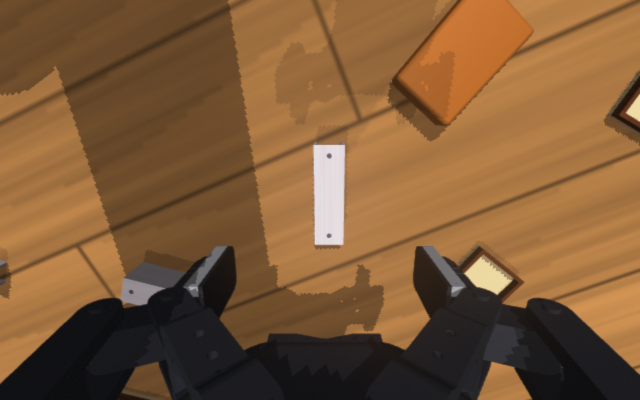

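The wrist view shows spacer d upright, with web corners at about (314,145), (344,145), (343,245) and (314,245) and holes at (329,156) and (329,236).

Run:
```python
from rig import r
from h import *
s=r.sense()
f=dict(fx=299.2186,fy=299.2186,cx=324.297,cy=198.55,position=[391.949,126.014,282.024],orientation=[2.86811823,1.845e-4,1.16602136])
w=world(f,[(329,156),(329,236),(314,145),(344,145),(343,245),(314,245)],32)
d=w[0]-w[1]; ax=np.arctan2(d[1],d[0])
for p in (w[:2].mean(0),w[2:].mean(0)): print(p.round(1),ax%np.pi,go(s,p[0],p[1],32,ax))
```

```text
[457.1 102.5  32. ] 2.741062634843323 (array([-0.0022,  0.0034,  0.1279]), array([-0.0001, -0.0006, -0.0029]))
[456.9 102.3  32. ] 2.741062634843323 (array([-0.002 ,  0.0032,  0.1279]), array([-0.0001, -0.0006, -0.0029]))
```

```bash
python3 -m crank '[[-0.001,0.002,0.05,0,0,0,0],[-0.001,0.002,0.1,0,0,0,0],[-0.001,0.002,0.128,0,0,0,0],[-0.001,0.002,0.128,0,0,0,0],[-0.001,0.002,0.128,0,0,0,0.4]]' 30
python3 -m crank '[[0,0,0,0,0,0,1],[0,0,0,0,0,0,1],[0,0,0,0,0,0,1],[0,0,0,0,0,0,1],[0,0,0,0,0,0,1]]' 30
python3 -m crank '[[0,0,0,0,0,0,1],[0,0,-0.03,0,0,0,1],[0,0,-0.08,0,0,0,1],[0,0,-0.09,0,0,0,1],[0,0,-0.09,0,0,0,1]]' 30
python3 - <<'E'
from rig import r,cams
import cv2
from h import *
s=r.sense(); print(s["clock"],s["eef_pos"],s["tcp_rot"],s["opening"])
print(go(s,621.1,-218.5,122,.857))
f=cams.grab_frame("wrist"); cv2.imwrite("pics/w2.png",f["image"][:,:,::-1])
print({k:v for k,v in f.items() if k!="image"})
E
```

```text
clock: 2.15
eef_pos: [454.8, 103.2, 32.6]
tcp_rot: [-3.141, -0.001, 2.742]
contact_force: [0.4, -0.8, 1.1]
opening: 0.857
grasp_force: 0.0
clock: 2.65
eef_pos: [455.9, 102.4, 33.6]
tcp_rot: [3.14, 0.002, 2.74]
contact_force: [-2.1, 1.0, 11.4]
opening: 0.297
grasp_force: 30.2
clock: 3.15
eef_pos: [456.6, 102.4, 124.6]
tcp_rot: [3.139, 0.004, 2.741]
contact_force: [-1.0, -0.6, -1.7]
opening: 0.298
grasp_force: 30.4
3.15 [456.6158995  102.41754578 124.55571841] [3.13855693 0.00425755 2.74053927] 0.29761433575320534
(array([-0.2767, -0.2313,  0.003 ]), array([6.1000e-03, 1.0000e-04, 1.8835e+00]))
{'fx': 299.2186376677533, 'fy': 299.2186376677533, 'cx': 324.29695970912593, 'cy': 198.5496649640178, 'position': array([393.13899956, 129.13565701, 246.52240095]), 'orientation': array([ 2.86391437, -0.00321864,  1.16874348])}
```

View pics/w2.png

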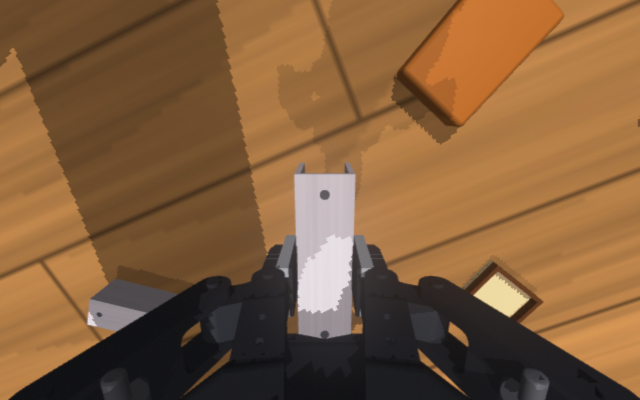

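```bash
python3 - <<'E'
from h import *
f=dict(fx=299.2186,fy=299.2186,cx=324.297,cy=198.55,position=[393.139,129.136,246.522],orientation=[2.86391437,-.00321864,1.16874348])
w=world(f,[(325,195),(325,335)],123); p=w.mean(0); R=Ro.from_euler("xyz",[3.1386,.0043,2.7405])
print(w,R.inv().apply(p-[456.6,102.4,124.6]))
E
python3 -m crank '[[-0.14,-0.116,0,0,0,0.7,1],[-0.14,-0.116,0,0,0,0.7,1],[-0.14,-0.116,0,0,0,0.7,1],[-0.14,-0.116,0,0,0,0.7,1],[-0.14,-0.116,0,0,0,0.7,1]]' 30
python3 -m crank '[[-0.179,0,0,0,0,0.7,1],[-0.179,0,0,0,0,0.7,1],[-0.179,0,0,0,0,0.7,1],[-0.179,0,0,0,0,0.7,1],[-0.179,0,0,0,0,0.7,1]]' 
python3 -m crank '[[0,0,0,0,0,0.48,1],[0,0,0,0,0,0.48,1],[0,0,0,0,0,0.48,1],[0,0,0,0,0,0.48,1],[0,0,0,0,0,0.48,1]]'
python3 - <<'E'
from rig import r,cams
import cv2
from h import *
s=r.sense(); print(s["clock"],s["eef_pos"],s["tcp_rot"],s["opening"])
print(go(s,621.1,-218.5,122,.857))
f=cams.grab_frame("wrist"); cv2.imwrite("pics/w3.png",f["image"][:,:,::-1])
print({k:v for k,v in f.items() if k!="image"})
E
```

```text
[[424.36078742 116.61886516 123.        ]
 [490.25578312  88.64941554 123.        ]] [-0.55377288  0.4872921   1.60386151]
clock: 3.7
eef_pos: [539.8, -62.7, 120.5]
tcp_rot: [-3.141, 0.0, 2.032]
contact_force: [0.0, 1.1, -0.8]
opening: 0.297
grasp_force: 30.3
clock: 4.2
eef_pos: [620.4, -222.4, 119.7]
tcp_rot: [-3.141, 0.001, 1.332]
contact_force: [0.4, -0.2, -0.8]
opening: 0.293
grasp_force: 30.3
clock: 4.7
eef_pos: [619.0, -218.6, 120.6]
tcp_rot: [-3.139, 0.001, 0.863]
contact_force: [0.4, -0.1, -0.8]
opening: 0.293
grasp_force: 30.3
4.7 [ 618.97197404 -218.62600677  120.61040643] [-3.13941982e+00  8.63186952e-04  8.63410440e-01] 0.2926954115653366
(array([ 0.0015,  0.0015, -0.0014]), array([-0.0022,  0.0009,  0.0064]))
{'fx': 299.2186376677533, 'fy': 299.2186376677533, 'cx': 324.29695970912593, 'cy': 198.5496649640178, 'position': array([ 663.89846175, -166.54889333,  242.7864098 ]), 'orientation': array([ 2.86718223e+00,  2.50489627e-03, -7.08442655e-01])}
```

View pics/w3.png

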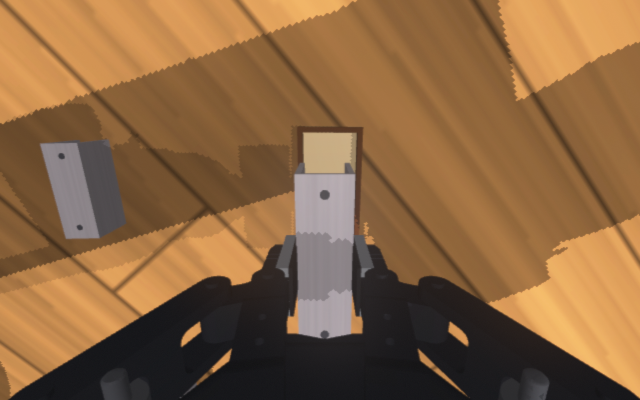

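Spacer d is held straight over tray d. The far lip corners show at (298,128) and (362,128).

Run:
```python
from h import *
from rig import r
s=r.sense()
f=dict(fx=299.2186,fy=299.2186,cx=324.297,cy=198.55,position=[663.898,-166.549,242.786],orientation=[2.86718,.0025,-.70844])
w=world(f,[(298,128),(362,128)],12); R=Ro.from_euler("xyz",s["tcp_rot"])
print(w,R.inv().apply(w-s["eef_pos"]))
```

```text
[[ 642.01019129 -160.83195542   12.        ]
 [ 678.52860801 -192.11486806   12.        ]] [[ 58.90022639 -19.98716166 108.98531645]
 [ 58.81338413  28.0981924  108.90428105]]
```

```bash
python3 -m crank '[[0.0017,0.0028,0.04,0,0,0.006,1],[0.0017,0.0028,0.065,0,0,0.006,1],[0.0017,0.0028,0.077,0,0,0.006,1],[0.0017,0.0028,0.082,0,0,0.006,1],[0.0017,0.0028,0.082,0,0,0.006,1]]' 30
python3 -m crank '[[0,0,0,0,0,0,0.5],[0,0,0,0,0,0,0.3],[0,0,0,0,0,0,0.3],[0,0,0,0,0,0,0.3],[0,0,0,0,0,0,0.3]]'
python3 -m crank '[[0,0,-0.03,0,0,0,0.3],[0,0,-0.08,0,0,0,0.3],[0,0,-0.1,0,0,0,0],[0,0,-0.1,0,0,0,0],[0,0,-0.1,0,0,0,0]]'
python3 - <<'E'
from rig import r,cams
import cv2
from h import *
s=r.sense(); print(s["clock"],s["eef_pos"],s["tcp_rot"],s["opening"])
print(go(s,482.1,-88.9,150,.905))
f=cams.grab_frame("wrist"); cv2.imwrite("pics/w4.png",f["image"][:,:,::-1])
E
```

```text
clock: 5.25
eef_pos: [623.0, -219.4, 40.2]
tcp_rot: [-3.141, 0.0, 0.856]
contact_force: [0.4, -0.4, -1.1]
opening: 0.297
grasp_force: 30.3
clock: 5.75
eef_pos: [623.2, -219.5, 40.7]
tcp_rot: [3.141, -0.0, 0.855]
contact_force: [0.7, 0.3, 0.8]
opening: 0.702
grasp_force: 0.0
clock: 6.25
eef_pos: [622.9, -219.4, 140.5]
tcp_rot: [3.141, -0.0, 0.855]
contact_force: [-0.5, 0.5, -0.6]
opening: 0.997
grasp_force: 0.0
6.25 [ 622.94032269 -219.4252054   140.46443083] [ 3.14103400e+00 -2.17353464e-04  8.54782635e-01] 0.996970150666688
(array([ 0.006 , -0.1919, -0.0096]), array([ 0.0006, -0.0002, -0.0502]))
```

View pics/w4.png

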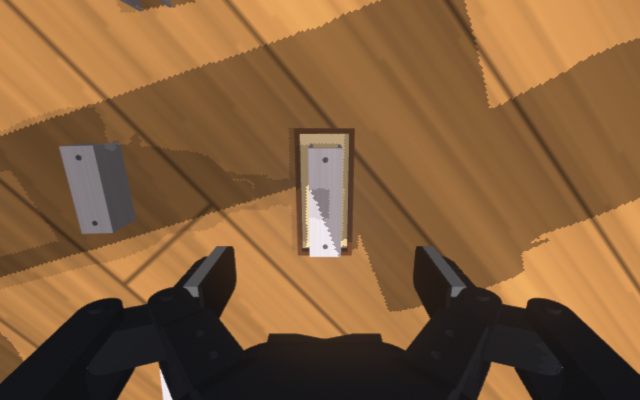

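Spacer d sits in its tray, roughly centred at (324,200), with pale floor visible on the sides. Next is spacer c.

```bash
python3 -m crank '[[0.008,-0.05,0,0,0,-0.05,0],[0.008,-0.1,0,0,0,-0.05,0],[0.008,-0.15,0,0,0,-0.05,0],[0.008,-0.191,0,0,0,-0.05,0],[0.008,-0.191,0.02,0,0,-0.05,0]]' 30
python3 -m crank '[[0,0,0.04,0,0,0,0],[0,0,0.075,0,0,0,0],[0,0,0.087,0,0,0,0],[0,0,0.087,0,0,0,0],[0,0,0.087,0,0,0,0.4]]'
python3 -m crank '[[0,0,0,0,0,0,1],[0,0,0,0,0,0,1],[0,0,0,0,0,0,1],[0,0,0,0,0,0,1],[0,0,0,0,0,0,1]]' 30
python3 -m crank '[[0,0,0,0,0,0,1],[0,0,-0.03,0,0,0,1],[0,0,-0.08,0,0,0,1],[0,0,-0.09,0,0,0,1],[0,0,-0.09,0,0,0,1]]' 30
python3 - <<'E'
from rig import r,cams
import cv2
from h import *
s=r.sense(); print(s["clock"],s["eef_pos"],s["tcp_rot"],s["opening"])
print(go(s,510.9,406.8,122,.673))
f=cams.grab_frame("wrist"); cv2.imwrite("pics/w5.png",f["image"][:,:,::-1])
print({k:v for k,v in f.items() if k!="image"})
E
```

```text
clock: 6.8
eef_pos: [479.7, -85.4, 120.0]
tcp_rot: [-3.138, 0.001, 0.906]
contact_force: [-0.1, -0.3, -0.5]
opening: 1.001
grasp_force: 0.0
clock: 7.3
eef_pos: [484.3, -88.1, 33.5]
tcp_rot: [-3.141, 0.0, 0.905]
contact_force: [1.1, 0.7, -0.4]
opening: 0.859
grasp_force: 0.0
clock: 7.8
eef_pos: [484.8, -88.2, 34.3]
tcp_rot: [3.14, -0.001, 0.905]
contact_force: [-1.5, -0.4, 7.7]
opening: 0.299
grasp_force: 29.2
clock: 8.3
eef_pos: [485.7, -88.3, 125.5]
tcp_rot: [3.137, -0.002, 0.905]
contact_force: [-0.1, -0.6, -0.9]
opening: 0.298
grasp_force: 30.5
8.3 [485.66205246 -88.2834588  125.48255105] [ 3.13722708e+00 -2.28473268e-03  9.04821996e-01] 0.2979845765350032
(array([ 0.4049, -0.286 ,  0.0032]), array([ 0.0041, -0.0028,  0.2318]))
{'fx': 299.2186376677533, 'fy': 299.2186376677533, 'cx': 324.29695970912593, 'cy': 198.5496649640178, 'position': array([527.53635498, -34.22759213, 247.88812679]), 'orientation': array([ 2.8703338 , -0.00409091, -0.66706149])}
```

View pics/w5.png

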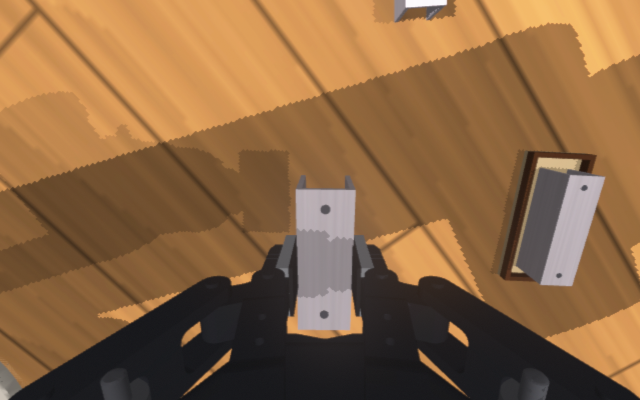

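```bash
python3 -m crank '[[0.18,-0.13,0,0,0,0,1],[0.18,-0.13,0,0,0,0,1],[0.18,-0.13,0,0,0,0,1],[0.18,-0.13,0,0,0,0,1],[0.18,-0.13,0,0,0,0,1]]' 30
python3 -m crank '[[0.18,-0.13,0,0,0,0,1],[0.18,-0.13,0,0,0,0,1],[0.18,-0.13,0,0,0,0,1],[0.18,-0.13,0,0,0,0,1],[0.18,-0.13,0,0,0,0,1]]' 
python3 -m crank '[[0.045,-0.026,0,0,0,0.232,1],[0.045,-0.026,0,0,0,0.232,1],[0.045,-0.026,0,0,0,0.232,1],[0.045,-0.026,0,0,0,0.232,1],[0.045,-0.026,0,0,0,0.232,1]]'
python3 - <<'E'
from rig import r,cams
import cv2
from h import *
f=dict(fx=299.2186,fy=299.2186,cx=324.297,cy=198.55,position=[527.536,-34.2276,247.888],orientation=[2.8703338,-.00409,-.66706])
R=Ro.from_euler("xyz",[3.1372,-.0023,.9048]); print(R.inv().apply(world(f,[(325,209),(324,314)],124).mean(0)-[485.66,-88.28,125.48]))
s=r.sense(); print(s["clock"],s["eef_pos"],s["tcp_rot"],s["opening"])
print(go(s,510.9,406.8,122,.673))
f=cams.grab_frame("wrist"); cv2.imwrite("pics/w6.png",f["image"][:,:,::-1])
print({k:v for k,v in f.items() if k!="image"})
E
```

```text
clock: 8.85
eef_pos: [492.0, 137.0, 121.5]
tcp_rot: [-3.14, 0.001, 0.907]
contact_force: [-0.3, -1.4, -1.1]
opening: 0.295
grasp_force: 30.5
clock: 9.35
eef_pos: [501.2, 359.2, 121.2]
tcp_rot: [-3.141, 0.001, 0.907]
contact_force: [0.4, -0.1, -0.6]
opening: 0.294
grasp_force: 30.5
clock: 9.85
eef_pos: [509.1, 405.6, 122.4]
tcp_rot: [3.141, 0.002, 0.674]
contact_force: [-0.4, -0.6, -0.7]
opening: 0.295
grasp_force: 30.5
[2.71705449 0.04267197 1.48645493]
9.85 [509.12283034 405.58307717 122.43016247] [3.14144323e+00 1.94405955e-03 6.73729322e-01] 0.29522475856966124
(array([0.0021, 0.0002, 0.0004]), array([0.0002, 0.0019, 0.0007]))
{'fx': 299.2186376677533, 'fy': 299.2186376677533, 'cx': 324.29695970912593, 'cy': 198.5496649640178, 'position': array([562.96352921, 448.61376318, 244.56670295]), 'orientation': array([ 2.86605376e+00,  1.25382680e-04, -8.98048936e-01])}
```

View pics/w6.png

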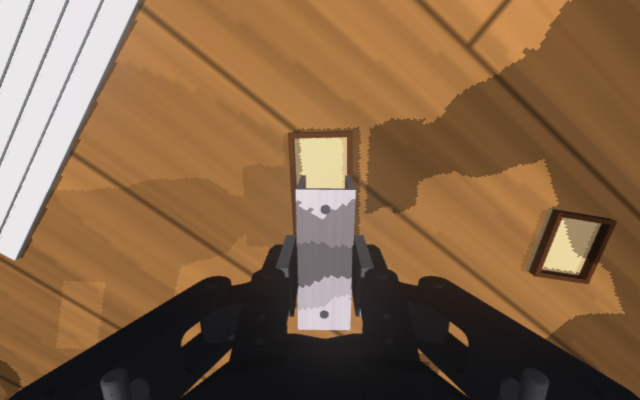

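Spacer c is held over tray c. The far lip corners are at about (290,132) and (358,131).

Run:
```python
from h import *
from rig import r
import cv2
s=r.sense()
f=dict(fx=299.2186,fy=299.2186,cx=324.297,cy=198.55,position=[562.9635,448.6138,244.5667],orientation=[2.86605,.000125,-.89805])
w=world(f,[(290,132),(358,131)],12); R=Ro.from_euler("xyz",s["tcp_rot"])
print(w,R.inv().apply(w-s["eef_pos"]))
im=cv2.imread("pics/w6.png")[110:210,250:400]
cv2.imwrite("pics/w6c.png",cv2.resize(im,None,fx=5,fy=5,interpolation=cv2.INTER_CUBIC))
```

```text
[[536.38102931 460.79643929  12.        ]
 [569.14838686 420.86120494  12.        ]] [[ 55.61309417 -26.16014608 110.70032036]
 [ 56.32997087  25.49262446 110.70715459]]
```

View pics/w6c.png

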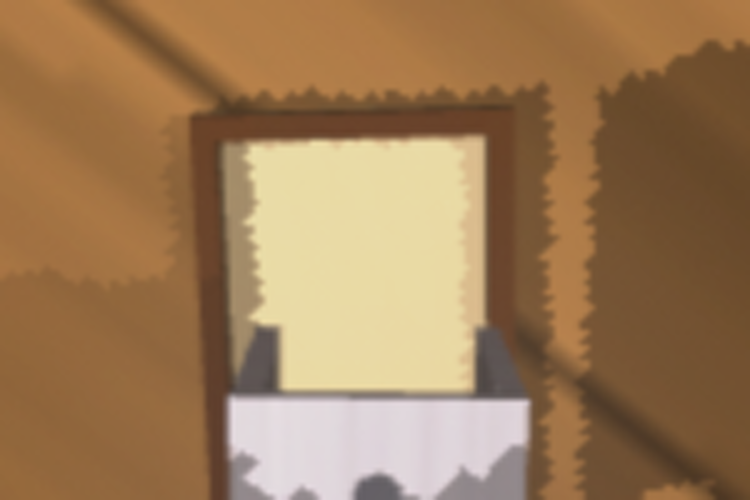

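```bash
python3 -m crank '[[0.0025,-0.0015,0.04,0,0,0,1],[0.0025,-0.0015,0.065,0,0,0,1],[0.0025,-0.0015,0.08,0,0,0,1],[0.0025,-0.0015,0.085,0,0,0,1],[0.0025,-0.0015,0.085,0,0,0,1]]' 30
python3 -m crank '[[0,0,0,0,0,0,0.5],[0,0,0,0,0,0,0.3],[0,0,0,0,0,0,0.3],[0,0,0,0,0,0,0.3],[0,0,0,0,0,0,0.3]]'
python3 -m crank '[[0,0,-0.03,0,0,0,0.3],[0,0,-0.08,0,0,0,0.3],[0,0,-0.1,0,0,0,0],[0,0,-0.1,0,0,0,0],[0,0,-0.1,0,0,0,0]]'
python3 - <<'E'
from rig import r,cams
import cv2
from h import *
s=r.sense(); print(s["clock"],s["eef_pos"],s["tcp_rot"],s["opening"])
print(go(s,629.2,-7.3,140,.971))
f=cams.grab_frame("wrist"); cv2.imwrite("pics/w7.png",f["image"][:,:,::-1])
E
```

```text
clock: 10.4
eef_pos: [510.7, 409.4, 38.8]
tcp_rot: [3.142, 0.0, 0.673]
contact_force: [-0.0, 0.6, -0.1]
opening: 0.295
grasp_force: 30.4
clock: 10.9
eef_pos: [510.5, 409.9, 38.4]
tcp_rot: [-3.142, -0.0, 0.673]
contact_force: [-0.1, -0.8, -0.3]
opening: 0.701
grasp_force: 0.0
clock: 11.4
eef_pos: [510.4, 409.9, 138.4]
tcp_rot: [-3.142, -0.001, 0.673]
contact_force: [-0.4, -0.4, -1.3]
opening: 1.004
grasp_force: 0.0
11.4 [510.44374149 409.86212619 138.3895264 ] [-3.14155999e+00 -5.12732584e-04  6.72875808e-01] 1.0040324658967372
(array([-0.1671,  0.4002, -0.0017]), array([ 0.    , -0.0005, -0.2981]))
```

View pics/w7.png

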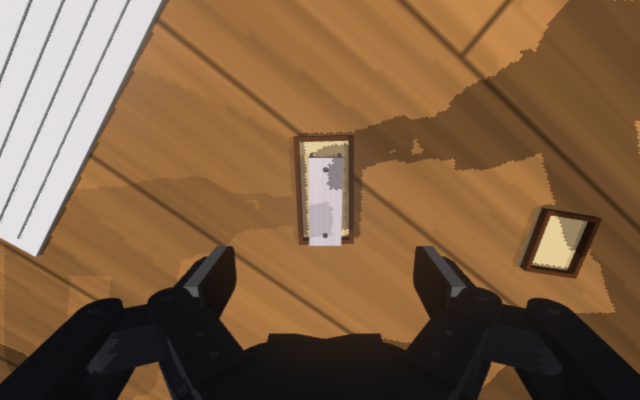

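Spacer c lies in tray c at about (325,200), with room on all sides. Next is spacer a.

```bash
python3 -m crank '[[-0.08,0.19,0,0,0,0,0],[-0.08,0.19,0,0,0,0,0],[-0.08,0.19,0,0,0,0,0],[-0.08,0.19,0,0,0,0,0],[-0.08,0.19,0,0,0,0,0]]' 30
python3 -m crank '[[-0.08,0.19,0,0,0,0,0],[-0.08,0.19,0,0,0,0,0],[-0.08,0.19,0,0,0,0,0],[-0.08,0.19,0,0,0,0,0],[-0.08,0.19,0,0,0,0,0]]'
python3 -m crank '[[-0.007,0.02,0,0,0,-0.298,0],[-0.007,0.02,0,0,0,-0.298,0],[-0.007,0.02,0,0,0,-0.298,0],[-0.007,0.02,0,0,0,-0.298,0],[-0.007,0.02,0,0,0,-0.298,0]]'
python3 - <<'E'
from rig import r,cams
import cv2
from h import *
s=r.sense(); print(s["clock"],s["eef_pos"],s["tcp_rot"],s["opening"])
print(go(s,629.2,-7.3,32,.971))
f=cams.grab_frame("wrist"); cv2.imwrite("pics/w8.png",f["image"][:,:,::-1])
print({k:v for k,v in f.items() if k!="image"})
E
```

```text
clock: 11.95
eef_pos: [566.2, 206.3, 136.4]
tcp_rot: [3.142, 0.004, 0.669]
contact_force: [0.2, -0.1, -0.7]
opening: 0.999
grasp_force: 0.0
clock: 12.45
eef_pos: [622.6, 8.6, 136.8]
tcp_rot: [3.142, 0.002, 0.669]
contact_force: [-0.4, 0.5, 0.1]
opening: 1.0
grasp_force: 0.0
clock: 12.95
eef_pos: [628.7, -6.1, 137.7]
tcp_rot: [-3.141, 0.0, 0.968]
contact_force: [-0.2, 0.5, 0.4]
opening: 1.001
grasp_force: 0.0
12.95 [628.74224281  -6.11885662 137.74760733] [-3.14070702e+00  4.57504479e-04  9.68355473e-01] 1.0006936269156477
(array([-0.0007,  0.0011,  0.1057]), array([-0.0009,  0.0005, -0.0026]))
{'fx': 299.2186376677533, 'fy': 299.2186376677533, 'cx': 324.29695970912593, 'cy': 198.5496649640178, 'position': array([667.83066383,  50.40139528, 259.96016092]), 'orientation': array([ 2.86761488e+00,  1.19116509e-03, -6.03519892e-01])}
```

View pics/w8.png

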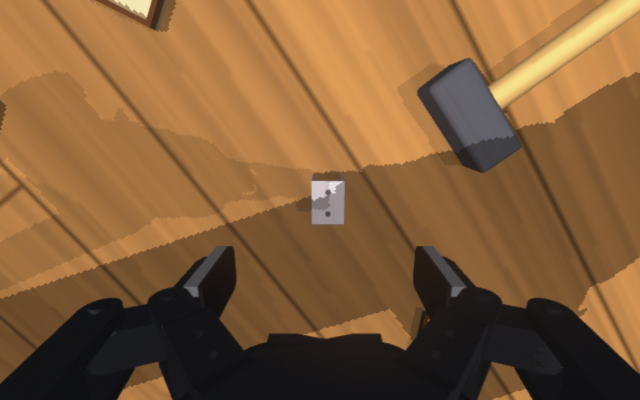

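Spacer a is at (328,203), centred between the fingers, and the mallet is clear. I'll pick it up.

```bash
python3 -m crank '[[0,0.001,0.05,0,0,0,0],[0,0.001,0.09,0,0,0,0],[0,0.001,0.106,0,0,0,0],[0,0.001,0.106,0,0,0,0],[0,0.001,0.106,0,0,0,0.4]]' 30
python3 -m crank '[[0,0,0,0,0,0,1],[0,0,0,0,0,0,1],[0,0,0,0,0,0,1],[0,0,0,0,0,0,1],[0,0,0,0,0,0,1]]' 30
python3 -m crank '[[0,0,0,0,0,0,1],[0,0,-0.03,0,0,0,1],[0,0,-0.08,0,0,0,1],[0,0,-0.09,0,0,0,1],[0,0,-0.09,0,0,0,1]]' 30
python3 - <<'E'
from rig import r
from h import *
s=r.sense(); print(s["clock"],s["eef_pos"],s["tcp_rot"],s["opening"])
print(go(s,606.9,209.1,122,.504))
E
```

```text
clock: 13.5
eef_pos: [630.8, -7.4, 33.3]
tcp_rot: [3.141, -0.001, 0.97]
contact_force: [0.2, 0.2, -0.0]
opening: 0.86
grasp_force: 0.0
clock: 14.0
eef_pos: [630.8, -7.6, 33.6]
tcp_rot: [3.14, -0.001, 0.971]
contact_force: [-1.3, 0.8, 8.3]
opening: 0.298
grasp_force: 30.5
clock: 14.5
eef_pos: [631.6, -7.7, 125.0]
tcp_rot: [3.137, -0.003, 0.971]
contact_force: [1.1, -0.6, -0.7]
opening: 0.301
grasp_force: 29.8
14.5 [631.622611    -7.66225012 124.95648262] [ 3.13747128e+00 -2.71466319e-03  9.70687166e-01] 0.3008930282402916
(array([ 0.1649, -0.1428,  0.0028]), array([ 0.0034, -0.0036,  0.4667]))
```

```bash
python3 -m crank '[[0.165,-0.143,0,0,0,0.467,1],[0.165,-0.143,0,0,0,0.467,1],[0.165,-0.143,0,0,0,0.467,1],[0.165,-0.143,0,0,0,0.467,1],[0.165,-0.143,0,0,0,0.467,1]]' 30
python3 -m crank '[[0,0,0,0,0,0,1],[0,0,0,0,0,0,1]]'
python3 - <<'E'
from rig import r,cams
import cv2
from h import *
s=r.sense(); print(s["clock"],s["eef_pos"],s["tcp_rot"],s["opening"])
print(go(s,606.9,209.1,38,.504))
f=cams.grab_frame("wrist"); cv2.imwrite("pics/w9.png",cv2.resize(f["image"][80:370,180:460,::-1],None,fx=2,fy=2))
print({k:v for k,v in f.items() if k!="image"})
E
```

```text
clock: 15.0
eef_pos: [603.4, 212.6, 120.4]
tcp_rot: [-3.14, 0.002, 0.504]
contact_force: [0.1, -1.6, -0.6]
opening: 0.302
grasp_force: 29.8
clock: 15.2
eef_pos: [604.0, 209.3, 120.6]
tcp_rot: [-3.141, 0.003, 0.505]
contact_force: [0.3, 0.1, -1.5]
opening: 0.297
grasp_force: 29.8
15.2 [604.02641935 209.320507   120.61615906] [-3.14143310e+00  2.62832536e-03  5.05394055e-01] 0.2971256972639735
(array([0.0026, 0.0016, 0.0826]), array([-0.0002,  0.0026,  0.0014]))
{'fx': 299.2186376677533, 'fy': 299.2186376677533, 'cx': 324.29695970912593, 'cy': 198.5496649640178, 'position': array([664.40814157, 242.75659596, 242.71898222]), 'orientation': array([ 2.86537066e+00,  4.41964035e-04, -1.06641825e+00])}
```

View pics/w9.png

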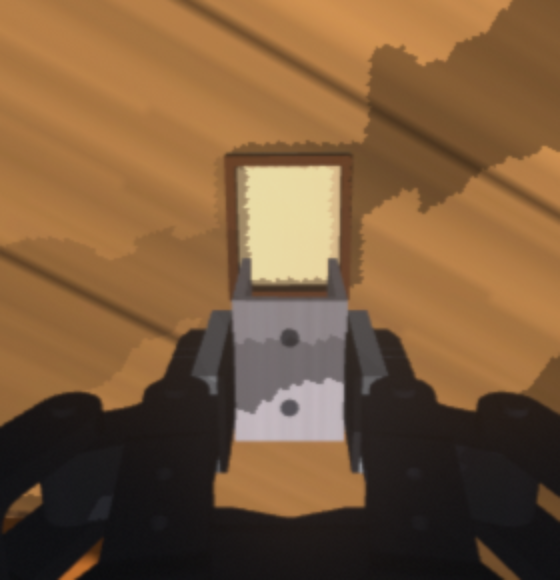

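Spacer a is held over tray a. In full-image pixels the far lip corners are (293,157.5) and (356,157.5), the near inner floor edge is at row 222, and the holes are at (324.5,249) and (324.5,284).

Run:
```python
from h import *
from rig import r
s=r.sense(); R=Ro.from_euler("xyz",s["tcp_rot"])
f=dict(fx=299.2186,fy=299.2186,cx=324.297,cy=198.55,position=[664.408,242.7566,242.719],orientation=[2.86537,.00044,-1.066418])
for q,z in (([(293,157.5),(356,157.5)],12),([(324,229)],12),([(324.5,249),(324.5,284)],119)): print(R.inv().apply(world(f,q,z)-s["eef_pos"]).round(1))
```

```text
[[ 36.8 -25.2 108.8]
 [ 36.9  23.4 108.8]]
[[-22.2  -1.3 109. ]]
[[10.4 -0.9  1.9]
 [-7.5 -0.9  1.9]]
```

```bash
python3 -m crank '[[0.0035,0.0005,0.04,0,0,0,1],[0.0035,0.0005,0.065,0,0,0,1],[0.0035,0.0005,0.079,0,0,0,1],[0.0035,0.0005,0.084,0,0,0,1],[0.0035,0.0005,0.084,0,0,0,1]]' 30
python3 -m crank '[[0,0,0,0,0,0,0.5],[0,0,0,0,0,0,0.3],[0,0,0,0,0,0,0.3],[0,0,0,0,0,0,0.3],[0,0,0,0,0,0,0.3]]'
python3 -m crank '[[0,0,-0.03,0,0,0,0.3],[0,0,-0.08,0,0,0,0.3],[0,0,-0.1,0,0,0,0],[0,0,-0.1,0,0,0,0],[0,0,-0.1,0,0,0,0]]'
python3 - <<'E'
from rig import r,cams
import cv2
from h import *
s=r.sense(); print(s["clock"],s["eef_pos"],s["tcp_rot"],s["opening"])
print(go(s,387.6,-265.4,138,.831))
f=cams.grab_frame("wrist"); cv2.imwrite("pics/w10.png",cv2.resize(f["image"][100:300,200:450,::-1],None,fx=3,fy=3))
E
```

```text
clock: 15.75
eef_pos: [608.4, 209.5, 38.4]
tcp_rot: [-3.142, 0.001, 0.503]
contact_force: [0.4, 0.1, -0.3]
opening: 0.294
grasp_force: 29.8
clock: 16.25
eef_pos: [608.5, 210.6, 38.4]
tcp_rot: [3.142, -0.0, 0.504]
contact_force: [0.0, 1.0, -0.2]
opening: 0.703
grasp_force: 0.0
clock: 16.75
eef_pos: [608.4, 210.6, 138.4]
tcp_rot: [3.142, -0.001, 0.504]
contact_force: [-0.4, 0.2, -0.8]
opening: 1.004
grasp_force: 0.0
16.75 [608.38847349 210.60154306 138.4166581 ] [ 3.14151181e+00 -5.65907882e-04  5.03872573e-01] 1.0038816110774917
(array([-4.232e-01,  3.102e-01,  2.000e-04]), array([ 2.000e-04, -5.000e-04, -3.271e-01]))
```

View pics/w10.png

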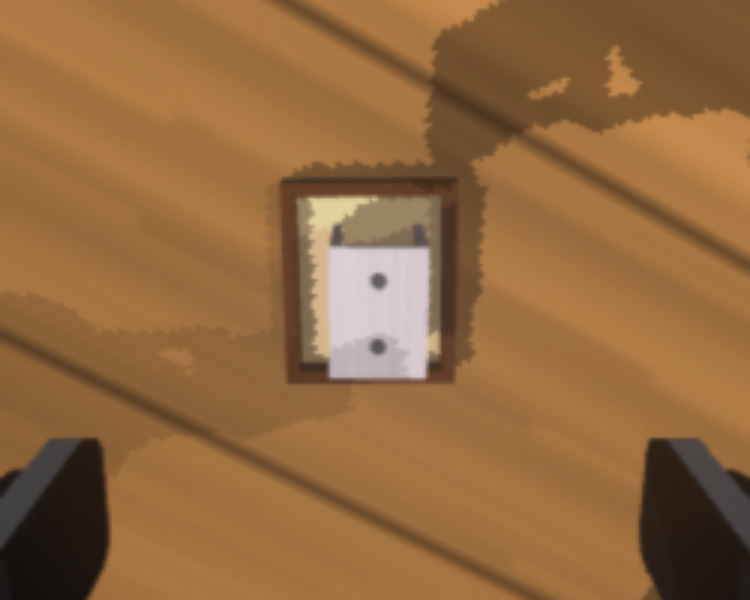

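Spacer a lies inside its tray, with web centre near (378,313) in the crop. Last is spacer b.

```bash
python3 -m crank '[[-0.19,0.14,0,0,0,0,0],[-0.19,0.14,0,0,0,0,0],[-0.19,0.14,0,0,0,0,0],[-0.19,0.14,0,0,0,0,0],[-0.19,0.14,0,0,0,0,0]]' 30
python3 -m crank '[[-0.19,0.14,0,0,0,0,0],[-0.19,0.14,0,0,0,0,0],[-0.19,0.14,0,0,0,0,0],[-0.19,0.14,0,0,0,0,0],[-0.19,0.14,0,0,0,0,0]]'
python3 -m crank '[[-0.043,0.03,0,0,0,-0.327,0],[-0.043,0.03,0,0,0,-0.327,0],[-0.043,0.03,0,0,0,-0.327,0],[-0.043,0.03,0,0,0,-0.327,0],[-0.043,0.03,0,0,0,-0.327,0]]'
python3 -m crank '[[0,0,0.05,0,0,0,0],[0,0,0.09,0,0,0,0],[0,0,0.106,0,0,0,0],[0,0,0.106,0,0,0,0],[0,0,0.106,0,0,0,0.4]]' 30
python3 -m crank '[[0,0,0,0,0,0,1],[0,0,0,0,0,0,1],[0,0,0,0,0,0,1],[0,0,0,0,0,0,1],[0,0,0,0,0,0,1]]' 30
python3 -m crank '[[0,0,0,0,0,0,1],[0,0,-0.03,0,0,0,1],[0,0,-0.08,0,0,0,1],[0,0,-0.09,0,0,0,1],[0,0,-0.09,0,0,0,1]]' 30
python3 - <<'E'
from rig import r
from h import *
s=r.sense(); print(s["clock"],s["eef_pos"],s["tcp_rot"],s["opening"])
print(go(s,503,-416,122,2.07))
E
```

```text
clock: 17.3
eef_pos: [506.7, -5.8, 136.6]
tcp_rot: [-3.14, 0.003, 0.503]
contact_force: [0.6, 0.2, 0.5]
opening: 1.002
grasp_force: 0.0
clock: 17.8
eef_pos: [408.4, -219.7, 137.0]
tcp_rot: [-3.139, 0.002, 0.503]
contact_force: [-0.1, 0.2, 0.5]
opening: 1.001
grasp_force: 0.0
clock: 18.3
eef_pos: [387.1, -264.6, 137.3]
tcp_rot: [-3.14, 0.0, 0.829]
contact_force: [0.6, 0.0, -1.2]
opening: 1.002
grasp_force: 0.0
clock: 18.8
eef_pos: [387.8, -264.7, 32.3]
tcp_rot: [-3.141, 0.0, 0.831]
contact_force: [0.2, 0.2, 0.2]
opening: 0.855
grasp_force: 0.0
clock: 19.3
eef_pos: [388.2, -265.5, 33.3]
tcp_rot: [3.14, -0.0, 0.831]
contact_force: [-0.8, 0.9, 7.4]
opening: 0.296
grasp_force: 29.7
clock: 19.8
eef_pos: [388.9, -266.0, 124.4]
tcp_rot: [3.137, -0.001, 0.831]
contact_force: [-0.2, 0.2, -0.6]
opening: 0.298
grasp_force: 30.3
19.8 [ 388.93447688 -266.03454693  124.44597813] [ 3.13659035e+00 -6.85692005e-04  8.30660219e-01] 0.29826717650820705
(array([-0.0338,  0.1853,  0.0033]), array([ 0.0048,  0.0025, -1.2393]))
```

```bash
python3 -m crank '[[-0.034,0.185,0,0,0,-0.65,1],[-0.034,0.185,0,0,0,-0.65,1],[-0.034,0.185,0,0,0,-0.65,1],[-0.034,0.185,0,0,0,-0.65,1],[-0.034,0.185,0,0,0,-0.65,1]]' 30
python3 -m crank '[[0,0,0,0,0,-0.589,1],[0,0,0,0,0,-0.589,1],[0,0,0,0,0,-0.589,1],[0,0,0,0,0,-0.589,1],[0,0,0,0,0,-0.589,1]]'
python3 -m crank '[[0,0,0,0,0,0,1],[0,0,0,0,0,0,1]]'
python3 - <<'E'
from rig import r,cams
import cv2
from h import *
s=r.sense(); print(s["clock"],s["eef_pos"],s["tcp_rot"],s["opening"])
print(go(s,503,-416,38,2.07))
f=cams.grab_frame("wrist"); cv2.imwrite("pics/w11.png",cv2.resize(f["image"][80:370,180:460,::-1],None,fx=2,fy=2))
print({k:v for k,v in f.items() if k!="image"})
E
```

```text
clock: 20.3
eef_pos: [503.6, -418.5, 120.3]
tcp_rot: [3.14, 0.001, 1.485]
contact_force: [0.2, 0.2, -1.3]
opening: 0.292
grasp_force: 30.2
clock: 20.8
eef_pos: [500.6, -414.3, 120.2]
tcp_rot: [-3.141, -0.002, 2.072]
contact_force: [0.3, -0.2, -0.4]
opening: 0.296
grasp_force: 30.2
clock: 21.0
eef_pos: [501.0, -414.7, 121.5]
tcp_rot: [-3.141, -0.001, 2.067]
contact_force: [-0.3, 0.1, -0.4]
opening: 0.295
grasp_force: 30.2
21.0 [ 501.02412107 -414.71281291  121.45056185] [-3.14115760e+00 -1.01918947e-03  2.06660175e+00] 0.29473985746388764
(array([-0.0022,  0.0012,  0.0834]), array([-0.0004, -0.001 , -0.0034]))
{'fx': 299.2186376677533, 'fy': 299.2186376677533, 'cx': 324.29695970912593, 'cy': 198.5496649640178, 'position': array([ 468.75916965, -354.4516179 ,  243.79818232]), 'orientation': array([2.86919766e+00, 3.96693064e-04, 4.94754986e-01])}
```

View pics/w11.png

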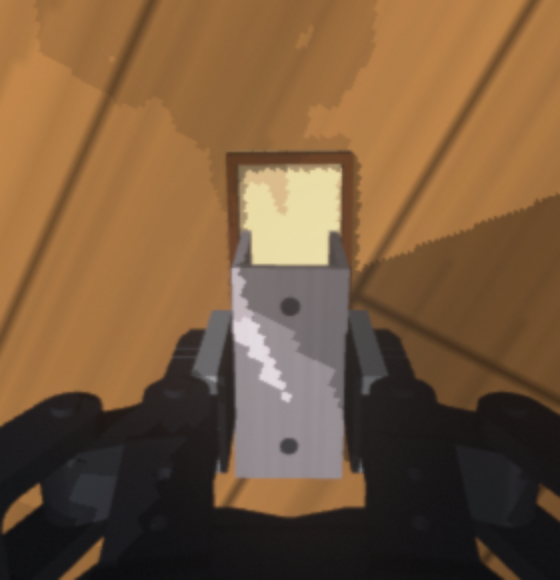

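Spacer b is held over tray b. The far lip is at crop row 153 and columns 227–354, and the holes are at rows 306 and 446. It needs about −3 mm along x and +1 mm along y.

```bash
python3 -m crank '[[-0.003,0.001,0.04,0,0,0,1],[-0.003,0.001,0.065,0,0,0,1],[-0.003,0.001,0.079,0,0,0,1],[-0.003,0.001,0.084,0,0,0,1],[-0.003,0.001,0.084,0,0,0,1]]' 30
python3 -m crank '[[0,0,0,0,0,0,0.5],[0,0,0,0,0,0,0.3],[0,0,0,0,0,0,0.3],[0,0,0,0,0,0,0.3],[0,0,0,0,0,0,0.3]]'
python3 -m crank '[[0,0,-0.03,0,0,0,0.3],[0,0,-0.08,0,0,0,0.3],[0,0,-0.12,0,0,0,0],[0,0,-0.15,0,0,0,0],[0,0,-0.15,0,0,0,0]]'
python3 -m crank '[[0.1,0,0,0,0,0,0],[0.14,0,0,0,0,0,0],[0.19,0,0,0,0,0,0],[0.2,0,0,0,0,0,0],[0.2,0,0,0,0,0,0]]'
python3 - <<'E'
from rig import r,cams
import cv2,numpy as np
s=r.sense(); print(s["clock"],s["eef_pos"])
im=cams.grab_frame("top")["image"][:,:,::-1]
t=[cv2.resize(im[w-25:w+25,c-25:c+25],(300,300),interpolation=cv2.INTER_CUBIC) for c,w in [(232,188),(472,233),(153,224),(396,186)]]
cv2.imwrite("pics/fin.png",np.vstack([np.hstack(t[:2]),np.hstack(t[2:])]))
E
```

```text
clock: 21.55
eef_pos: [503.7, -417.2, 38.6]
tcp_rot: [-3.141, -0.0, 2.069]
contact_force: [-0.6, -0.4, 0.2]
opening: 0.3
grasp_force: 30.1
clock: 22.05
eef_pos: [503.7, -417.2, 38.5]
tcp_rot: [3.142, 0.0, 2.07]
contact_force: [0.0, -0.9, 0.3]
opening: 0.696
grasp_force: 0.0
clock: 22.55
eef_pos: [505.8, -418.9, 193.6]
tcp_rot: [3.139, 0.008, 2.07]
contact_force: [-0.3, -0.4, -0.4]
opening: 0.999
grasp_force: 0.0
clock: 23.05
eef_pos: [403.1, -236.4, 186.6]
tcp_rot: [-3.139, -0.006, 2.071]
contact_force: [-0.5, -0.8, -0.2]
opening: 1.002
grasp_force: 0.0
23.05 [ 403.10610069 -236.39089129  186.59357458]
```

View pics/fin.png

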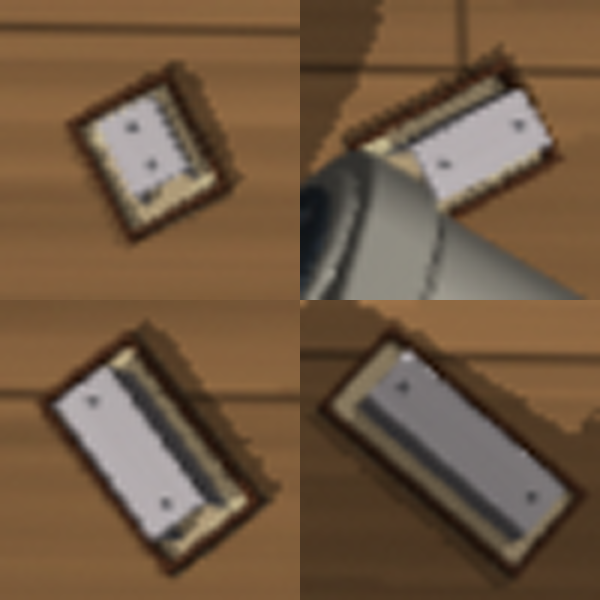

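All four lie inside their trays. I'll check the numbers against the limits.

Run:
```python
from h import *
f=dict(fx=428.8226,fy=428.8226,cx=319.24437,cy=198.66747,position=[443.35,-9.864,1119.42],orientation=[-3.01605893,-0.00946007,-1.55513321])
for n,c,m,t in (("a",(232,188),(142,145.5),(605.9,208.1)),("b",(472,233),(181.5,144.5),(501.9,-416)),("c",(153,224),(129,152.5),(510.9,406.8)),("d",(396,186),(167,141),(621.1,-218.5))):
    p=world(f,np.array(c)-25+np.array(m)/6,36)[0,:2]; e=p-t; print(n,e.round(1),np.hypot(*e).round(1))
```

```text
a [-0.1  0.3] 0.3
b [-0.2 -3.1] 3.1
c [-3.2  1.6] 3.6
d [-0.9 -2.8] 2.9
```

All four are within 4 mm of centre, against a 13 mm limit, and the gripper is clear. I'm handing the job in.

```bash
python3 -c "
from rig import sign_off
print(sign_off())"
```

```text
the job is handed in; nothing more can be done
None
```

All four spacers are in their matching trays, each within 4 mm of centre by the overhead camera, and the job was handed in at about 23 s; I kept the arm clear of the sanding block and mallet, and the sign-off returned no verdict.

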